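# Find the router-bit case that rattles and hold it out

## Task

Put the router bits in order: first take the yellow bit out of the open collet in the router plate and stand it, shank down and fully home, in the empty bore of the wooden bit block. In one of the three sealed orange cases the bit has come loose from its foam: lift the cases clear and shake them back and forth, end to end, until you find the one that rattles, laying any that do not rattle flat on the bench again. Finish holding the rattling case, level and still, out past the far edge of the bench and a good hand's breadth (10 cm or more) above bench height; never hold out a silent one there, leave everything else where it lies, and do not let go.

Things in the scene. Friction and masses are not known exactly. Their poses are not given: they have to be found in the camera images.
- bit: Router bit standing upright in the collet, 74 mm tall: steel shank 12.7 mm diameter and 42 mm long below, yellow cutter head 19 mm diameter and 32 mm tall above (solid; may be gripped by the head). Origin: centre of the shank's lower end; z up along the bit. About 0.1 kg.
- collet (a point): Centre of the open top of the collet nut (31 mm diameter) on the aluminium router plate (210 x 140 mm, 8 mm thick); 34 mm above the bench. The bit stands loosely in it, about 24 mm deep, and is pulled straight up.
- bore (a point): Centre of the mouth of the empty bore in the bit block: bore 14.2 mm diameter, 30 mm deep, mouth chamfered 2 mm, on the block's top 40 mm above the bench; z up, x along the block's row of bores. Bits at home there stand 12 mm of shank proud.
- bit_block: Fixed hardwood block 210 (its x) x 62 x 40 mm high with a row of five bores along its x, 42 mm apart, four with bits standing in them (coloured heads up to 24 mm diameter, tops up to 90 mm above the bench), one empty. Origin: centre of the underside; the empty bore is at x = +42 mm.
- case_left: Sealed orange plastic case, the left one (+y) of three alike: 134 (its x) x 50 (its y) x 42 mm high, about 0.4 kg full, lying flat on the mat, long side roughly along world x, all three parallel; origin centre of underside, z up. Gaps between cases 40 to 60 mm. Each holds a 200 g bit in a 120 mm long chamber: two fast in foam; one loose, sliding 58 mm end to end (oiled, friction about 0.06).
- case_middle: Sealed orange plastic case, the middle one of three alike: 134 (its x) x 50 (its y) x 42 mm high, about 0.4 kg full, lying flat on the mat, long side roughly along world x, all three parallel; origin centre of underside, z up. Gaps between cases 40 to 60 mm. The loose bit stays at the end it was thrown to: its shift is felt as a moment change of about 0.1 N m about its y.
- case_right: Sealed orange plastic case, the right one (-y) of three alike: 134 (its x) x 50 (its y) x 42 mm high, about 0.4 kg full, lying flat on the mat, long side roughly along world x, all three parallel; origin centre of underside, z up. Gaps between cases 40 to 60 mm. All three weigh about the same.
- mat: Fixed black rubber mat 165 x 310 x 4 mm on which the cases lie; origin: centre of the underside, on the bench.
- bench_edge (a point): Point on the bench's far top edge, which runs along y at x = 0.64 m; beyond it is open floor where the worker stands.
- wrench: Steel collet wrench, 136 mm long, 6 mm thick, lying on the router plate on its robot side, across it, 70 mm from the collet. Origin: underside, middle of the shaft. Not part of the job: leave it alone.
- pencil: Red flat carpenter's pencil, 125 mm long, 7 mm high, on the bench beside the bit block. Origin: underside, about the middle. Not part of the job: leave it alone.
- glue: Glue bottle 60 mm diameter, 190 mm tall, yellow with orange cap; origin: centre of the underside. Not part of the job: leave it alone.
There are look-alikes about, which are no part of the job. What is shaped like the case_right but turquoise is not meant.

How it is judged (in metres and radians):
On the way, in this order (a step that is already met when the one before it is completed fails the run):
1. the yellow bit stands upright and fully home in the empty bore, let go (horizontal distance between bit and bore below 0.004 m and z of bit in the frame of bore below -0.022 m and angle between bit's own z axis and vertical below 0.12 rad and contact force between the fingers and bit below 0.3 N), for 0.2 s.
2. the case with the loose bit is held clear of the mat and shaken: the bit inside reaches the hinge (+x) end (((distance between loose_bit_c0 and case_left below 0.05 m and height (world z) of case_left above 0.035 m and x of loose_bit_c0 in the frame of case_left above 0.028 m and contact force between the fingers and case_left above 1 N) or (distance between loose_bit_c0 and case_middle below 0.05 m and height (world z) of case_middle above 0.035 m and x of loose_bit_c0 in the frame of case_middle above 0.028 m and contact force between the fingers and case_middle above 1 N) or (distance between loose_bit_c0 and case_right below 0.05 m and height (world z) of case_right above 0.035 m and x of loose_bit_c0 in the frame of case_right above 0.028 m and contact force between the fingers and case_right above 1 N))).
3. and the bit inside knocks back to the latch (-x) end (((distance between loose_bit_c0 and case_left below 0.05 m and height (world z) of case_left above 0.035 m and x of loose_bit_c0 in the frame of case_left below 0.004 m and contact force between the fingers and case_left above 1 N) or (distance between loose_bit_c0 and case_middle below 0.05 m and height (world z) of case_middle above 0.035 m and x of loose_bit_c0 in the frame of case_middle below 0.004 m and contact force between the fingers and case_middle above 1 N) or (distance between loose_bit_c0 and case_right below 0.05 m and height (world z) of case_right above 0.035 m and x of loose_bit_c0 in the frame of case_right below 0.004 m and contact force between the fingers and case_right above 1 N))).
At the end, for the whole second after the job is handed in: Yellow bit upright in the bore (4 mm, 0.12 rad, 22 mm deep) at rest; the rattling case held in the fingers, still, level within 0.3 rad, centre past the far edge (x > 0.645), underside 80 to 400 mm above bench height; the other two cases flat (0.1 rad) and still on mat or bench (horizontal distance between bit and bore below 0.004 m and z of bit in the frame of bore below -0.022 m and angle between bit's own z axis and vertical below 0.12 rad and linear speed of bit below 0.03 m/s and ((distance between loose_bit_c0 and case_left below 0.05 m and world x of case_left above 0.645 m and height (world z) of case_left between 0.08 and 0.4 m and angle between case_left's own z axis and vertical below 0.3 rad and contact force between the fingers and case_left above 2 N and linear speed of case_left below 0.05 m/s and height (world z) of case_middle between -0.006 and 0.012 m and angle between each of case_middle, case_right's own z axis and vertical below 0.1 rad and linear speed of each of case_middle, case_right below 0.03 m/s and height (world z) of case_right between -0.006 and 0.012 m) or (distance between loose_bit_c0 and case_middle below 0.05 m and world x of case_middle above 0.645 m and height (world z) of case_middle between 0.08 and 0.4 m and angle between case_middle's own z axis and vertical below 0.3 rad and contact force between the fingers and case_middle above 2 N and linear speed of case_middle below 0.05 m/s and height (world z) of case_left between -0.006 and 0.012 m and angle between each of case_left, case_right's own z axis and vertical below 0.1 rad and linear speed of each of case_left, case_right below 0.03 m/s and height (world z) of case_right between -0.006 and 0.012 m) or (distance between loose_bit_c0 and case_right below 0.05 m and world x of case_right above 0.645 m and height (world z) of case_right between 0.08 and 0.4 m and angle between case_right's own z axis and vertical below 0.3 rad and contact force between the fingers and case_right above 2 N and linear speed of case_right below 0.05 m/s and height (world z) of case_left between -0.006 and 0.012 m and angle between each of case_left, case_middle's own z axis and vertical below 0.1 rad and linear speed of each of case_left, case_middle below 0.03 m/s and height (world z) of case_middle between -0.006 and 0.012 m))); the arm keeps its last pose, push and grip.
It fails at once if a case that does not rattle is held out past the far edge of the bench ((not (distance between loose_bit_c0 and case_left below 0.05 m) and world x of case_left above 0.67 m) or (not (distance between loose_bit_c0 and case_middle below 0.05 m) and world x of case_middle above 0.67 m) or (not (distance between loose_bit_c0 and case_right below 0.05 m) and world x of case_right above 0.67 m)).
It fails at once if a bystander (wrench, pencil, tape measure, glue, push block, square or offcut) is pushed more than 30 mm from its place (distance of any of wrench, pencil, glue, tape_measure_c0, push_block_c0, square_c0, offcut_c0 from where it was at the start of the episode above 0.03 m).
It also fails if it takes over 72 s, if anything falls off the work surface, if the arm or the gripper's body presses on something with over 40 N, if the wrist force passes 120 N, or if a joint passes its speed limit or range.

## Robot

A 6-joint arm with a two-finger parallel gripper is mounted at the origin on the work surface. World frame = base frame: x ahead of the robot, y to its left, z up, the work surface at z = 0. Lengths are in mm, angles in rad, forces in N, time in s.
With the tool pointing down it reaches from about 350 to 775 mm from the base axis. Payload 7.3 kg.
Tool frame: the origin (TCP) lies midway between the tips of the shut fingers; the grasp point (between the pads) lies 19 mm behind it; z points along the fingers, x is the direction in which the jaws open and shut, and the axes are right-handed (so a half turn about z gives the same grasp; the last joint's range is limited). The gripper opens to 92 mm and grips with 3 to 60 N. Pads are 19 mm wide; open, the fingers measure 130 mm over their backs; the gripper's body (75 mm by 190 mm) begins 47 mm behind the grasp point.
Start: joints at [1.192, 0.342, 1.524, -0, 1.275, -0.146], TCP at [121.103, 510.861, 226.741] pointing down, gripper open.
Joint ranges: [-2.53, 2.53], [-0.77, 2.02], [0.04, 2.7], [-1, 4.14], [0.28, 2.66], [-3.11, 3.11]. Speed limits (rad/s): [2.57, 2.57, 3.14, 3.14, 3.14, 3.14].

## Interface

Orientations are given as [roll, pitch, yaw] about the fixed x, y, z axes, in that order (R = Rz(yaw) Ry(pitch) Rx(roll)).
In Python, from plant import bot gives the robot as it stands.
- The arm moves only by the shell command python3 -m pendant 'ROWS' [OPENING]. ROWS is JSON, a list of rows, each an object with "linear": the shift along the world's x, y, z in mm, a list of three; "twist": the turn about the world's z in degrees. In form: [{"linear": [x, y, z], "twist": twist}, ...]. A call has 1 to 20 rows; each row is the pose to reach, as a shift and turn from the pose commanded when the call began; what a row does not reach only later rows make up. A row lasts 1/8 s, in which the tool goes at most 62.5 mm and 10.7 degrees, less where a joint would pass 70% of its speed; a pose out of reach is approached as far as the arm can. A call with a gripper value outside its range is refused whole. OPENING is the closure in counts, from 0 (fully open) to 255 (shut), set as the call begins (- or left out, the last holds). The fingers move at their own pace and stop on an object; the grip force is fixed at half the most. Time passes only in rows, so rows that repeat a pose let the fingers close. It gives the time, the measured TCP pose, the force and the opening at its end, in the units of the state.
- bot.get_obs(): the state, without advancing time (a new reading comes with each control period).
- bot.capture(name): name is "scene" or "top" or "wrist"; returns a dict with "frame" (400x640x3 uint8, blue, green, red), "z_map" (400x640 float32, mm along the optical axis (not along the pixel's ray), 0 where there is no reading), "fx", "fy", "cx", "cy" (pixels), "rvec" (rotation vector, rad) and "tvec" (3), from world to camera coordinates, as OpenCV has them. Camera axes: x right, y down, z forward; pixel columns grow to the right and rows downward; lengths in mm; the calibration is good to about 2 mm. A picture is of the moment at which its call begins.
- bot.close_job(): hands the job in, once; it reports no verdict.
The state is a dict: "time": time; "joint_positions": joint angles; "dq": joint speeds; "tau": joint torques, N m; "tool_pos": TCP position; "tcp_rot": TCP orientation; "contact_force": force on the tool from outside, world axes, zero at the start; "moment": the same for the moment, N m; "grip_width": finger opening in mm.
Only numpy, scipy, OpenCV 4.12 (cv2) and the standard library are available. Lean on these libraries where they do the work, as an engineer would, in place of code of your own. Each camera call takes 0.05 s, during which the arm holds its last target. There are 200 camera calls.

## Working session

There is one attempt and no reset: what is moved stays moved. The work goes in short steps, Python scripts to look and compute and a shell command to move; the robot and the scene stay as the last step left them, time stands still between calls to the robot, and variables do not carry over. Pictures are saved under pics/ and viewed, about 8 in all and at most 12, crops included, and the job is handed in when it is done.

```bash
mkdir -p pics
cat > h.py <<'E'
import numpy as np, cv2
from plant import bot
def cap(n):
    c=bot.capture(n); c['R']=cv2.Rodrigues(np.array(c['rvec'],float))[0]; c['t']=np.array(c['tvec'],float).ravel(); return c
def cloud(c):
    z=c['z_map'].astype(float); v,u=np.indices(z.shape)
    P=np.stack([(u-c['cx'])/c['fx']*z,(v-c['cy'])/c['fy']*z,z],-1)
    W=(P-c['t'])@c['R']; W[z==0]=np.nan; return W
E
python3 - <<'E'
from h import *
import pickle
for n in('top','scene'):
    c=cap(n); cv2.imwrite(f'pics/{n}1.png',c['frame']); pickle.dump(c,open(n+'.pkl','wb'))
    print(n,c['fx'],-c['R'].T@c['t'])
print(bot.get_obs())
E
```

```text
top 472.48385534839 [ 143.90454929   57.00559831 1394.2247359 ]
scene 390.3127803888126 [1124.30708668 -413.86306264  783.86974562]
{'time': 0.1, 'joint_positions': array([ 1.19201871e+00,  3.42607046e-01,  1.52494495e+00, -5.62149107e-06,
        1.27540467e+00, -1.46021423e-01]), 'dq': array([-0.00015896, -0.00039108, -0.00360734,  0.00072536, -0.00216048,
        0.00032238]), 'tau': array([ 7.71225568e-04, -4.32000017e+01, -2.44692868e+01,  7.18236063e-02,
        5.26276231e-02, -3.28504063e-05]), 'tool_pos': array([120.94696196, 510.49178065, 226.13015448]), 'tcp_rot': array([-3.14139950e+00,  1.35027396e-03,  1.33804190e+00]), 'contact_force': array([ 0.27952522, -0.41032593,  0.16192008]), 'moment': array([ 0.03817567, -0.01127853, -0.01370395]), 'grip_width': 91.98523919925769}
```

View pics/top1.png

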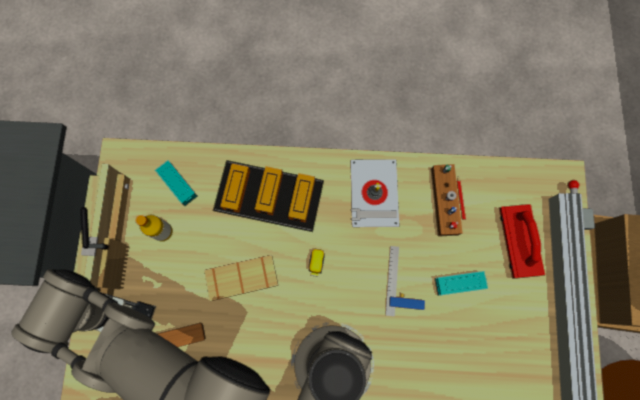

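View pics/scene1.png

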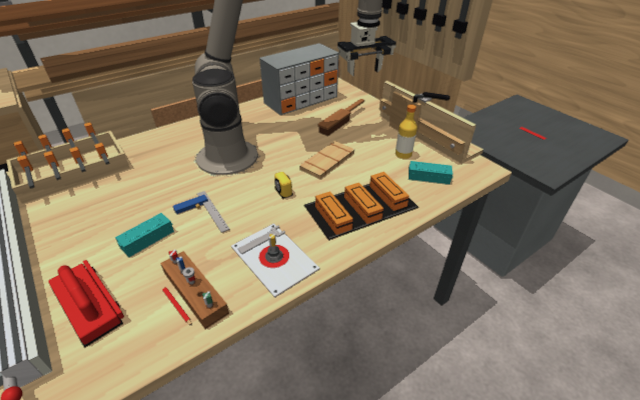

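Top view: the yellow bit is in the collet at (376,190), the bit block at (448,200), and the orange cases at (235,187), (268,190) and (302,197). Possible mix-ups are the turquoise cases (175,183) and (461,283), the yellow tape measure (317,260), the glue (150,226), and the heads in the block at (445-452,168-226). I choose the bit in the collet and the three orange cases on the black mat. Next I'll crop close and measure.

Run:
```python
from h import *
import pickle
c=pickle.load(open('top.pkl','rb')); s=pickle.load(open('scene.pkl','rb'))
a=cv2.resize(c['frame'][140:240,345:475],None,fx=5.5,fy=5.5,interpolation=cv2.INTER_CUBIC)[:,:]
b=cv2.resize(s['frame'][220:330,150:330],(715,437),interpolation=cv2.INTER_CUBIC)
cv2.imwrite('pics/crop.png',cv2.resize(np.vstack([a,b[:,:715]]),None,fx=.6,fy=.6))
W=cloud(c); hsv=cv2.cvtColor(c['frame'],cv2.COLOR_BGR2HSV)
# cases
m=(cv2.inRange(hsv,(8,130,70),(22,255,255))>0)&(W[...,2]>30)&(W[...,2]<60)
m[:150]=0;m[240:]=0;m[:,:210]=0;m[:,330:]=0
n,l,st,ce=cv2.connectedComponentsWithStats(m.astype(np.uint8))
for i in range(1,n):
    if st[i,4]>100:
        p=W[l==i][:,:2].astype(np.float32); r=cv2.minAreaRect(p); print('case',r,np.median(W[l==i][:,2]))
# block
for nm,(u0,u1,v0,v1),(z0,z1) in(('block',(425,480,155,245),(34,46)),('bits',(425,480,155,245),(55,100)),('bit',(360,395,170,210),(50,100)),('collet',(350,400,160,230),(26,38)),('plate',(340,410,150,235),(4,14))):
    w=W[v0:v1,u0:u1].reshape(-1,3); w=w[(w[:,2]>z0)&(w[:,2]<z1)]
    print(nm,len(w),cv2.minAreaRect(w[:,:2].astype(np.float32)),w.mean(0),w[:,2].max())
```

```text
case ((490.8354797363281, 312.9393005371094), (51.409603118896484, 136.49136352539062), 80.98619079589844) 46.11773831751812
case ((487.6068115234375, 212.272705078125), (51.389442443847656, 137.10081481933594), 80.75494384765625) 46.44914109813478
case ((471.17584228515625, 113.15460968017578), (50.79542922973633, 135.5520782470703), 80.62020874023438) 46.34992130330532
block 1242 ((486.84442138671875, -316.17572021484375), (210.87290954589844, 64.97532653808594), 5.850699424743652) [ 484.46613579 -314.21839731   39.93733427] 45.68920274547592
bits 206 ((484.80078125, -316.1376953125), (185.294921875, 24.92238998413086), 4.388732433319092) [ 477.5779703  -315.78803602   75.57380943] 93.62666031851667
bit 41 ((502.0462951660156, -105.27644348144531), (14.87387466430664, 14.688684463500977), 41.04227828979492) [ 500.62959412 -103.74413737   75.83883216] 89.18991099469706
collet 55 ((500.1004943847656, -103.089111328125), (29.52610969543457, 23.641698837280273), 70.7535629272461) [ 498.07301344 -102.86480024   33.00702703] 37.575669778991355
plate 2827 ((504.37823486328125, -107.65620422363281), (260.78704833984375, 212.2843780517578), 2.1733529567718506) [ 503.31689681 -104.9762644     8.40661425] 13.994474896389226
```

View pics/crop.png

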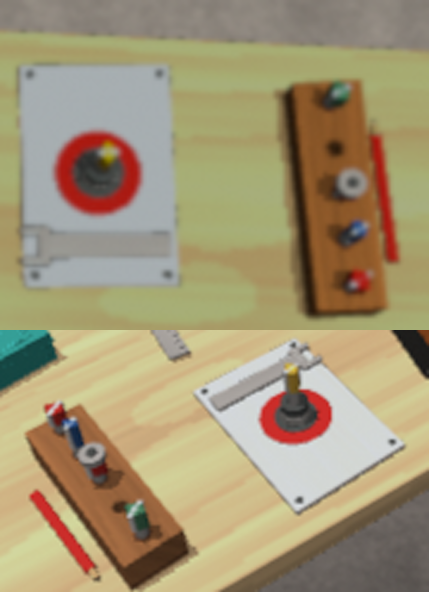

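Crop: the yellow-headed bit stands in the collet (about (502,-105) mm). The empty bore is the second one from the far end of the block, predicted at (528.6,-312). Moving above the bit.

```bash
python3 -m pendant '[{"linear":[50,-40,0],"twist":2},{"linear":[90,-88,0],"twist":4},{"linear":[130,-136,0],"twist":6},{"linear":[160,-190,0],"twist":8},{"linear":[190,-245,0],"twist":10},{"linear":[220,-300,0],"twist":12},{"linear":[250,-354,0],"twist":14},{"linear":[280,-408,0],"twist":16},{"linear":[310,-462,0],"twist":18},{"linear":[340,-516,-10],"twist":19},{"linear":[365,-570,-30],"twist":19},{"linear":[379,-614,-47],"twist":19},{"linear":[379,-614,-47],"twist":19},{"linear":[379,-614,-47],"twist":19},{"linear":[379,-614,-47],"twist":19}]' 0
python3 - <<'E'
from h import *
import pickle
c=cap('wrist'); pickle.dump(c,open('w1.pkl','wb')); cv2.imwrite('pics/w1.png',c['frame'])
o=bot.get_obs(); print(o['tool_pos'],o['tcp_rot'],-c['R'].T@c['t'],c['fx'])
W=cloud(c); z=W[...,2]
for a,b in((55,95),(44,95),(26,38),(38,44)):
    m=(z>a)&(z<b); 
    if m.sum()>20: print(a,b,m.sum(),cv2.minAreaRect(W[m][:,:2].astype(np.float32)),W[m].mean(0))
E
```

```text
time: 1.98
tool_pos: [500.0, -102.0, 180.3]
tcp_rot: [3.141, -0.0, 1.671]
contact_force: [-0.8, 0.3, -0.1]
grip_width: 91.8
[ 500.08843571 -101.95535416  180.38219373] [3.14072922e+00 1.58075445e-04 1.67132063e+00] [ 417.2434878  -111.37045403  338.73985308] 331.19690613938377
55 95 4546 ((518.7733154296875, -247.67042541503906), (260.5884094238281, 164.55685424804688), 65.3583984375) [ 472.53998177 -294.41251351   74.14085861]
44 95 15236 ((475.3946228027344, -55.72100830078125), (185.67837524414062, 555.0374755859375), 2.2520320415496826) [475.53899863 -10.03682878  55.19902156]
26 38 4839 ((495.97930908203125, -64.45330810546875), (512.3267211914062, 208.094482421875), 87.0086898803711) [479.7728937  -56.58866489  32.2431305 ]
38 44 14564 ((464.56451416015625, -80.98565673828125), (211.1775665283203, 542.6393432617188), 5.469665050506592) [ 476.58009335 -276.77441231   40.51827636]
```

View pics/w1.png

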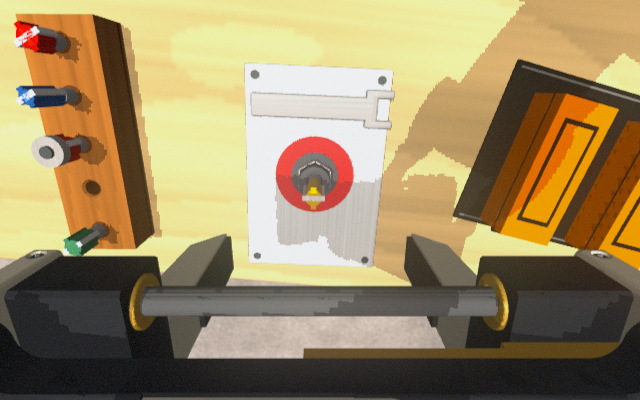

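Wrist view (image up is towards the robot): bit head at (314,192), nut at (315,170), empty bore at (91,187) between the green and silver-headed bits. Computing both with rays at known heights.

```bash
cat >> h.py <<'E'
def ray(c,u,v,z):
    d=np.array([(u-c['cx'])/c['fx'],(v-c['cy'])/c['fy'],1])@c['R']; o=-c['R'].T@c['t']; return o+d*(z-o[2])/d[2]
E
python3 - <<'E'
from h import *
import pickle
c=pickle.load(open('w1.pkl','rb')); W=cloud(c); f=c['frame']; hsv=cv2.cvtColor(f,cv2.COLOR_BGR2HSV)
def sub(u0,u1,v0,v1,z0,z1):
    w=W[v0:v1,u0:u1].reshape(-1,3); w=w[(w[:,2]>z0)&(w[:,2]<z1)]; return w
w=sub(290,340,160,220,50,95); print('head',len(w),w.min(0),w.max(0)); 
for a in range(50,90,6):
    q=w[(w[:,2]>=a)&(w[:,2]<a+6)]; 
    if len(q): print(a,len(q),q.mean(0),q[:,:2].min(0),q[:,:2].max(0))
w=sub(280,350,130,215,30,37); print('nut',len(w),cv2.minEnclosingCircle(w[:,:2].astype(np.float32)),w.mean(0))
g=f[170:205,72:110].astype(int); 
mask=((f.sum(2)<200)).astype(np.uint8); mask[:175]=0;mask[200:]=0;mask[:,:76]=0;mask[:,106:]=0
m=cv2.moments(mask); 
if m['m00']: u,v=m['m10']/m['m00'],m['m01']/m['m00']; print('bore dark',m['m00'],u,v,ray(c,u,v,40))
print('eye',ray(c,91.5,187,40))
# block top
w=sub(0,170,0,260,36,43); print('block',cv2.minAreaRect(w[:,:2].astype(np.float32)),np.median(w[:,2]))
big=cv2.resize(f[165:210,65:120],None,fx=7,fy=7,interpolation=cv2.INTER_NEAREST)
b2=cv2.resize(f[135:225,270:360],None,fx=4,fy=4,interpolation=cv2.INTER_NEAREST)
cv2.imwrite('pics/z.png',np.hstack([big,np.zeros((315,20,3),np.uint8),b2[:315]]))
E
```

```text
head 498 [ 493.2380264  -116.22133015   51.09230929] [512.60132155 -97.77610885  85.20888241]
50 14 [ 497.75286126 -107.79939196   54.31726374] [ 493.76585552 -115.53232085] [502.08203713 -98.6219239 ]
56 37 [ 497.53110551 -107.00310157   59.17752411] [ 493.596934   -116.16195688] [501.98105847 -97.81498895]
62 42 [ 497.69258334 -106.68315781   65.05041203] [ 493.45771486 -116.02476396] [501.85254994 -97.91209159]
68 48 [ 497.53948871 -107.39280437   71.16695169] [ 493.50792996 -115.76958896] [501.96404921 -98.05007094]
74 44 [ 497.80239424 -107.23657901   77.0256086 ] [ 493.28936501 -116.22133015] [501.90515235 -98.08312452]
80 313 [ 502.51575408 -106.90792891   83.35529107] [ 493.2380264  -116.12409151] [512.60132155 -97.77610885]
nut 445 ((502.6963195800781, -106.52460479736328), 15.361588478088379) [ 497.77356381 -107.14830527   34.23986296]
bore dark 149.0 92.46979865771812 187.36912751677852 [ 527.63312503 -313.68030219   40.        ]
eye [ 527.35638107 -314.54861433   40.        ]
block ((487.34490966796875, -318.7787780761719), (211.218017578125, 65.0297622680664), 5.621232986450195) 40.44173939190979
```

View pics/z.png

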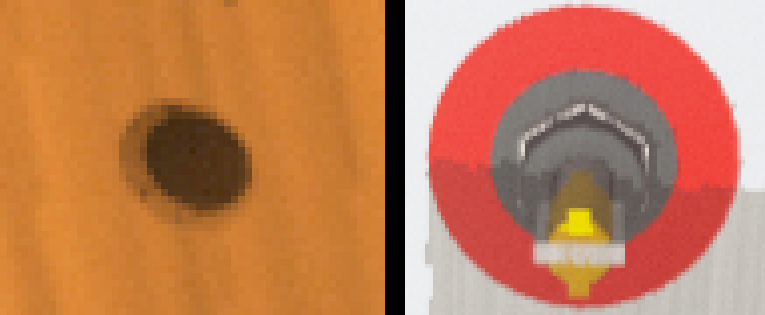

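Both the bit (502.7,-107) and the bore (about 528,-314.5) are clear in the enlargement. Descending, gripping and lifting.

```bash
python3 -m pendant '[{"linear":[3,-5,-40],"twist":0},{"linear":[3,-5,-80],"twist":0},{"linear":[3,-5,-112],"twist":0},{"linear":[3,-5,-130],"twist":0},{"linear":[3,-5,-130],"twist":0},{"linear":[3,-5,-130],"twist":0}]' 0 && python3 -m pendant '[{"linear":[0,0,0],"twist":0},{"linear":[0,0,0],"twist":0},{"linear":[0,0,0],"twist":0},{"linear":[0,0,0],"twist":0},{"linear":[0,0,0],"twist":0},{"linear":[0,0,0],"twist":0},{"linear":[0,0,0],"twist":0},{"linear":[0,0,0],"twist":0}]' 255 && python3 -m pendant '[{"linear":[0,0,10],"twist":0},{"linear":[0,0,25],"twist":0},{"linear":[0,0,60],"twist":0},{"linear":[0,0,90],"twist":0},{"linear":[0,0,90],"twist":0}]'
```

```text
time: 2.78
tool_pos: [503.8, -107.9, 50.8]
tcp_rot: [3.14, 0.001, 1.671]
contact_force: [0.3, 0.4, 0.3]
grip_width: 92.0
time: 3.78
tool_pos: [502.8, -107.5, 49.7]
tcp_rot: [-3.141, -0.001, 1.669]
contact_force: [-0.2, 5.2, 1.2]
grip_width: 18.5
time: 4.4
tool_pos: [504.7, -109.1, 143.0]
tcp_rot: [3.136, 0.003, 1.67]
contact_force: [-0.4, -0.6, -1.0]
grip_width: 18.3
```

```bash
python3 -m pendant '[{"linear":[6,-50,0],"twist":0},{"linear":[12,-100,0],"twist":0},{"linear":[18,-150,0],"twist":0},{"linear":[23,-190,0],"twist":0},{"linear":[25,-206,0],"twist":0},{"linear":[25,-206,0],"twist":0},{"linear":[25,-206,0],"twist":0},{"linear":[25,-206,-20],"twist":0},{"linear":[25,-206,-38],"twist":0},{"linear":[25,-206,-38],"twist":0},{"linear":[25,-206,-38],"twist":0}]'
python3 - <<'E'
from h import *
import pickle
c=cap('wrist'); pickle.dump(c,open('w2.pkl','wb'))
s=cap('scene'); pickle.dump(s,open('s2.pkl','wb'))
o=bot.get_obs(); print(o['tool_pos'],o['tcp_rot'],o['contact_force'])
p=[cv2.resize(c['frame'][60:340,160:480],None,fx=2,fy=2)]
cv2.imwrite('pics/w2.png',np.vstack(p))
E
```

```text
time: 5.78
tool_pos: [528.6, -313.6, 102.6]
tcp_rot: [3.141, 0.001, 1.671]
contact_force: [-0.3, 0.3, -0.2]
grip_width: 18.5
[ 528.64633258 -314.05224708  102.85032495] [3.14032566e+00 1.09423710e-03 1.67017619e+00] [-0.89048974 -0.61967214 -0.59474975]
```

View pics/w2.png

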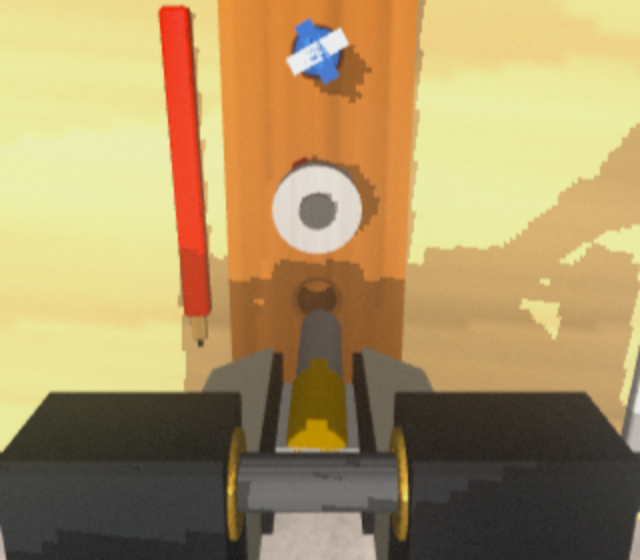

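Run:
```python
from h import *
import pickle
c=pickle.load(open('w2.pkl','rb')); W=cloud(c); f=c['frame']
g=cv2.cvtColor(f,cv2.COLOR_BGR2GRAY)
print(g[186:224:1,318]); 
for v in(205,208,212): print(v,g[v,300:338])
for v in(220,226): print(v,g[v,300:338])
print('bore',ray(c,318,208,40))
w=W[214:255,305:335].reshape(-1,3); w=w[(w[:,2]>55)&(w[:,2]<110)]
for a in range(56,108,6):
    q=w[(w[:,2]>=a)&(w[:,2]<a+6)]
    if len(q): print(a,len(q),q.mean(0),q[:,:2].min(0),q[:,:2].max(0))
print(w[:,2].min())
w=W[60:280,200:420].reshape(-1,3); w=w[(w[:,2]>37)&(w[:,2]<43)]; r=cv2.minAreaRect(w[:,:2].astype(np.float32)); print(r, cv2.boxPoints(r))
# ring bit (same row) heads: centre of silver disk
print('silver px', ray(c,160+317/2,60+210/2,90))
```

```text
[196 155 146 142 144 127 104 105 103 105 102 107  97  85  98 105 106 111
 110  98  79  70  72  70  69  67  67  67  73  77  85  84  84  84  83  83
  88  83]
205 [104 103 105 102 102 102  98  89  91  83  70  69  70  72  77  89  89  98
  98 101  95  83  81  66  72  68  71  87  87  90 100 105 105 100 104 106
 104 105]
208 [110 101 106 101 104 102  93  88  82  70  69  69  72  74  75  74  70  73
  72  71  69  69  70  68  67  64  67  64  82  89  90  98 102 103 103 103
 106 105]
212 [105 104 103 103 106 103  91  94  85  71  68  68  70  72  69  70  67  69
  67  73  69  66  68  69  69  65  65  70  87  87  92  99 100  99 104 103
 103 102]
220 [104 102 104 103 102 102 101 103 104 101  98  84  80  82  80  83  86  83
  83  85  85  84  85  89  86  87  87  86  81  93  99 102  99 100  98  98
 100 100]
226 [103 103 101 100 101  98  99 101 104 102  86  77  77  78  82  80  82  83
  84  82  85  82  86  85  82  86  82  84  81  79  89  96  97  97  93  96
 103 102]
bore [ 527.02566859 -314.91238781   40.        ]
62 39 [ 523.8201294  -313.91952642   65.8581807 ] [ 522.27013503 -319.3681841 ] [ 527.23882584 
[... 358 characters left out ...]
89965 -314.09357482   89.13414761] [ 522.08477863 -319.96727758] [ 528.40148276 -307.93518804]
92 95 [ 523.79002444 -314.48953784   95.05669509] [ 522.15724944 -320.22870705] [ 528.8208787  -308.10801376]
98 82 [ 524.04044301 -314.38485377  100.57793477] [ 521.97500827 -320.17532443] [ 528.25959526 -308.36272488]
104 78 [ 522.44403296 -314.16721312  108.1686907 ] [ 518.95096531 -321.59393456] [ 527.45065466 -306.62814612]
63.73118437546623
((495.2679748535156, -318.0313415527344), (132.0389404296875, 62.307708740234375), 5.591292381286621) [[ 426.52722 -293.45807]
 [ 432.59796 -355.46936]
 [ 564.0087  -342.6046 ]
 [ 557.938   -280.59332]]
silver px [ 484.58196282 -318.84975554   90.        ]
```

Run:
```python
from h import *
import pickle
c=pickle.load(open('w2.pkl','rb'))
for v in(197,198,199,205.5,215): print(v,ray(c,318.2,v,40),ray(c,318.2,v,38))
c=pickle.load(open('w1.pkl','rb'));g=cv2.cvtColor(c['frame'],cv2.COLOR_BGR2GRAY)
print(g[176:200,92],g[187,76:108])
# model fit of dark bore: ellipse of bright->dark in w1 projected ring r=9.1 at z40, compare extents
def proj(P):
    q=P@c['R'].T+c['t']; return np.c_[q[:,0]/q[:,2]*c['fx']+c['cx'],q[:,1]/q[:,2]*c['fy']+c['cy']]
t=np.linspace(0,6.28,100)
for x,y in((528,-314.5),):
    for r,z in((9.1,40),(7.1,38)):
        p=proj(np.c_[x+r*np.cos(t),y+r*np.sin(t),z+0*t]); print(p.min(0),p.max(0))
    dark=p
```

```text
197 [ 518.81393032 -315.59367393   40.        ] [ 519.47442945 -315.52820309   38.        ]
198 [ 519.55188852 -315.5196083    40.        ] [ 520.21906388 -315.45346739   38.        ]
199 [ 520.29128816 -315.44539799   40.        ] [ 520.9651528  -315.37858571   38.        ]
205.5 [ 525.13281439 -314.95947518   40.        ] [ 525.85047986 -314.8882668    38.        ]
215 [ 532.32121887 -314.23800646   40.        ] [ 533.10391715 -314.16027103   38.        ]
[135 136 135 128  97  66  51  51  48  54  46  55  58  53  56  56  58  61
  81 107 116 126 133 131] [146 146 143 140 141 136 107 106 104  84  52  50  53  53  56  56  55  54
  56  54  57  59  60  63  95 135 136 140 140 143 147 143]
[ 81.7297826  178.31355639] [101.49014717 196.83192692]
[ 85.33198326 179.81344619] [100.65183767 194.18210905]
```

Bore is at about (528.2,-314.9) and the shank at (528.6,-313.9). I'm shifting by (-0.4,-1) and lowering.

```bash
python3 -m pendant '[{"linear":[-0.4,-1,-10],"twist":0},{"linear":[-0.4,-1,-20],"twist":0},{"linear":[-0.4,-1,-25],"twist":0},{"linear":[-0.4,-1,-30],"twist":0},{"linear":[-0.4,-1,-34],"twist":0},{"linear":[-0.4,-1,-34],"twist":0}]' && python3 -m pendant '[{"linear":[0,0,-5],"twist":0},{"linear":[0,0,-10],"twist":0},{"linear":[0,0,-15],"twist":0},{"linear":[0,0,-18],"twist":0},{"linear":[0,0,-18],"twist":0}]'
```

```text
time: 6.62
tool_pos: [527.7, -314.9, 67.3]
tcp_rot: [-3.141, -0.001, 1.67]
contact_force: [1.2, 1.1, -1.5]
grip_width: 18.5
time: 7.25
tool_pos: [527.8, -314.9, 49.5]
tcp_rot: [3.142, -0.0, 1.67]
contact_force: [3.1, 1.9, -0.9]
grip_width: 18.4
```

```bash
python3 -m pendant '[{"linear":[0,0,0],"twist":0},{"linear":[0,0,0],"twist":0},{"linear":[0,0,0],"twist":0},{"linear":[0,0,0],"twist":0},{"linear":[0,0,0],"twist":0},{"linear":[0,0,40],"twist":0},{"linear":[0,0,80],"twist":0},{"linear":[0,0,120],"twist":0},{"linear":[0,0,120],"twist":0},{"linear":[0,0,120],"twist":0}]' 100
python3 - <<'E'
from h import *
import pickle
c=cap('wrist'); pickle.dump(c,open('w3.pkl','wb')); cv2.imwrite('pics/w3.png',cv2.resize(c['frame'][60:340,160:480],None,fx=1.5,fy=1.5))
W=cloud(c); hsv=cv2.cvtColor(c['frame'],cv2.COLOR_BGR2HSV)
m=(abs(W[...,0]-528)<16)&(abs(W[...,1]+315)<16)&(W[...,2]>56)&(W[...,2]<110)
w=W[m];print(len(w),w.min(0),w.max(0)); print(bot.get_obs()['tool_pos'])
E
```

```text
time: 8.5
tool_pos: [527.3, -314.8, 169.2]
tcp_rot: [-3.141, -0.001, 1.67]
contact_force: [0.2, -0.9, 0.3]
grip_width: 56.0
520 [ 518.69001098 -324.21702501   56.40723797] [ 537.5374986  -305.6705489    85.71062076]
[ 527.09113115 -314.70637535  168.5104923 ]
```

View pics/w3.png

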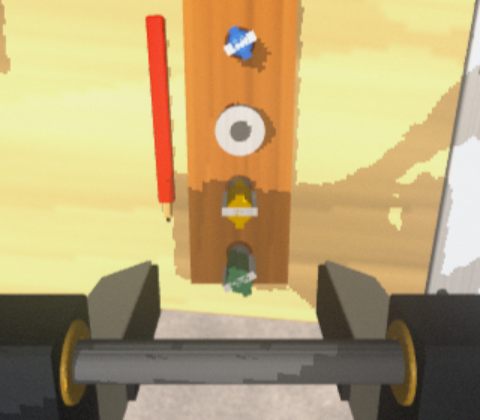

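The yellow bit stands in the bore with its head at crop (239,205) and top at about z=85 mm, so it is home. Moving over the right-hand case.

```bash
python3 -m pendant '[{"linear":[-6,50,0],"twist":-2},{"linear":[-12,100,0],"twist":-4},{"linear":[-18,155,0],"twist":-6},{"linear":[-24,210,0],"twist":-8},{"linear":[-30,265,0],"twist":-10},{"linear":[-36,320,0],"twist":-12},{"linear":[-44,370,0],"twist":-14},{"linear":[-50,410,0],"twist":-15},{"linear":[-53,426,0],"twist":-15},{"linear":[-53,426,0],"twist":-15},{"linear":[-53,426,0],"twist":-15},{"linear":[-53,426,0],"twist":-15}]' 44
cat > cases.py <<'E'
from h import *
c=cap('wrist'); W=cloud(c); hsv=cv2.cvtColor(c['frame'],cv2.COLOR_BGR2HSV)
m=((cv2.inRange(hsv,(5,110,40),(24,255,255))>0)&(W[...,2]>41)&(W[...,2]<51)).astype(np.uint8)
n,l,st,ce=cv2.connectedComponentsWithStats(m)
for i in range(1,n):
    if st[i,4]>800: print('case',st[i],np.round(np.array(sum([list(x) if isinstance(x,tuple) else [x] for x in cv2.minAreaRect(W[l==i][:,:2].astype(np.float32))],[])),1),np.median(W[l==i][:,2]))
o=bot.get_obs(); print(o['tool_pos'],np.degrees(o['tcp_rot']))
cv2.imwrite('pics/w4.png',c['frame'])
E
python3 cases.py
```

```text
time: 10.05
tool_pos: [475.0, 109.7, 169.6]
tcp_rot: [-3.141, 0.0, 1.406]
contact_force: [0.1, -0.9, 0.4]
grip_width: 75.9
case [ 507   85   93  153 9341] [490.6 311.   52.3 135.4  81. ] 47.04801617993805
case [ 290  101   61  150 8058] [470.9 111.2  50.1 136.2  80.8] 46.986112140326775
case [ 400  100   73  151 8284] [486.8 210.3  51.  137.   80.8] 47.03695435810936
[474.97713201 109.80791443 169.67405905] [-1.79998956e+02  3.93553397e-03  8.05696317e+01]
```

View pics/w4.png

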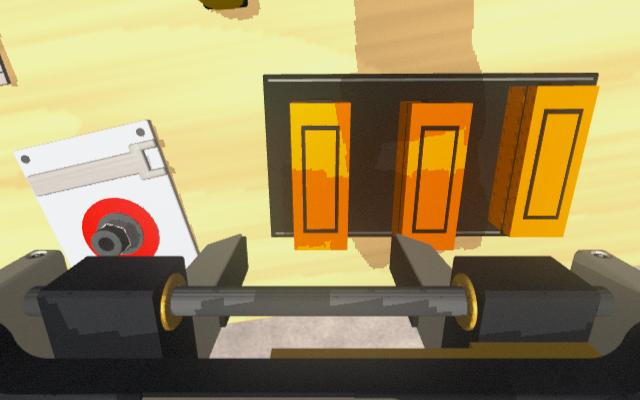

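Wrist view: the three orange cases are at px (320,175), (435,175) and (550,160), i.e. at (471,111), (487,210) and (491,311) mm. Grasping the right one.

```bash
python3 -m pendant '[{"linear":[-4,1.5,-50],"twist":0},{"linear":[-4,1.5,-100],"twist":0},{"linear":[-4,1.5,-140],"twist":0},{"linear":[-4,1.5,-157],"twist":0},{"linear":[-4,1.5,-157],"twist":0},{"linear":[-4,1.5,-157],"twist":0}]' 44 && python3 -m pendant '[{"linear":[0,0,0],"twist":0},{"linear":[0,0,0],"twist":0},{"linear":[0,0,0],"twist":0},{"linear":[0,0,0],"twist":0},{"linear":[0,0,0],"twist":0},{"linear":[0,0,20],"twist":0},{"linear":[0,0,60],"twist":0},{"linear":[0,0,100],"twist":0},{"linear":[0,0,100],"twist":0},{"linear":[0,0,100],"twist":0}]' 255
cat > m.py <<'E'
from h import *
L=[];F=[]
for i in range(8):
    bot.capture('wrist'); o=bot.get_obs(); L.append(o['moment']); F.append(o['contact_force'])
L=np.array(L); print(np.round(L.mean(0),4),'sd',np.round(L.std(0),4),'F',np.round(np.mean(F,0),2),o['tool_pos'],o['time'],o['grip_width'])
E
python3 m.py
```

```text
time: 10.85
tool_pos: [471.5, 112.1, 13.5]
tcp_rot: [3.14, -0.0, 1.407]
contact_force: [0.7, -0.3, -0.7]
grip_width: 76.1
time: 12.1
tool_pos: [469.6, 112.3, 111.5]
tcp_rot: [-3.139, 0.0, 1.408]
contact_force: [-0.3, -0.7, -4.3]
grip_width: 49.7
[ 0.0033 -0.0031 -0.004 ] sd [0.0101 0.0247 0.0278] F [ 0.06 -0.09 -4.04] [470.46975622 112.34530189 112.22526941] 12.5 49.860002599479806
```

```bash
python3 -m pendant '[{"linear":[-50,8,0],"twist":0},{"linear":[-50,8,0],"twist":0},{"linear":[10,-2,0],"twist":0},{"linear":[70,-11,0],"twist":0},{"linear":[70,-11,0],"twist":0},{"linear":[70,-11,0],"twist":0},{"linear":[70,-11,0],"twist":0},{"linear":[70,-11,0],"twist":0}]'; python3 m.py;  python3 -m pendant '[{"linear":[-60,10,0],"twist":0},{"linear":[-120,19,0],"twist":0},{"linear":[-120,19,0],"twist":0},{"linear":[-120,19,0],"twist":0},{"linear":[-120,19,0],"twist":0},{"linear":[-120,19,0],"twist":0}]'; python3 m.py
```

```text
time: 13.5
tool_pos: [540.0, 101.6, 113.0]
tcp_rot: [3.142, -0.0, 1.408]
contact_force: [-0.1, -0.6, -3.5]
grip_width: 49.9
[-0.0057 -0.0173 -0.0053] sd [0.0236 0.0463 0.0337] F [ 0.17 -0.08 -3.58] [540.69975862 101.37372728 112.81357968] 13.9 49.56002059224029
time: 14.65
tool_pos: [421.7, 120.2, 112.7]
tcp_rot: [3.141, -0.0, 1.407]
contact_force: [0.2, 0.1, -4.1]
grip_width: 50.0
[ 0.0044 -0.0084  0.0033] sd [0.0394 0.0249 0.0498] F [ 0.09 -0.24 -3.78] [420.71731409 120.36918464 112.69446381] 15.05 50.09100771543636
```

The moment difference is about 0.01 N m, so the right case is silent. Putting it back and taking the middle one.

```bash
python3 -m pendant '[{"linear":[50,-8,0],"twist":0},{"linear":[50,-8,0],"twist":0},{"linear":[50,-8,-40],"twist":0},{"linear":[50,-8,-75],"twist":0},{"linear":[50,-8,-92],"twist":0},{"linear":[50,-8,-99],"twist":0},{"linear":[50,-8,-100],"twist":0},{"linear":[50,-8,-100],"twist":0}]' && python3 -m pendant '[{"linear":[0,0,0],"twist":0},{"linear":[0,0,0],"twist":0},{"linear":[0,0,0],"twist":0},{"linear":[0,0,40],"twist":0},{"linear":[0,0,90],"twist":0},{"linear":[8,50,90],"twist":0},{"linear":[16,98,90],"twist":0},{"linear":[16,98,90],"twist":0},{"linear":[16,98,90],"twist":0},{"linear":[16,98,90],"twist":0}]' 44 && python3 cases.py
```

```text
time: 16.05
tool_pos: [471.0, 112.5, 13.2]
tcp_rot: [3.141, -0.0, 1.408]
contact_force: [-0.3, 0.4, -3.9]
grip_width: 49.9
time: 17.3
tool_pos: [486.5, 209.3, 102.6]
tcp_rot: [-3.141, 0.0, 1.407]
contact_force: [-0.7, 0.0, -0.0]
grip_width: 76.0
case [  425    90    98   179 12605] [484.1 312.4  51.3 124.9  81. ] 47.06316657415832
case [  282   113    79   174 12423] [482.4 210.8  50.3 126.2  80.8] 46.991040515715405
case [  124   115    95   154 10133] [458.5 113.5  51.3 108.4  80.6] 46.9053940881795
[486.60114581 209.27865939 102.67869256] [-1.79977317e+02  1.55363131e-02  8.05810503e+01]
```

```bash
python3 -m pendant '[{"linear":[0,1,-40],"twist":0},{"linear":[0,1,-75],"twist":0},{"linear":[0,1,-90],"twist":0},{"linear":[0,1,-90],"twist":0},{"linear":[0,1,-90],"twist":0}]' 44 && python3 -m pendant '[{"linear":[0,0,0],"twist":0},{"linear":[0,0,0],"twist":0},{"linear":[0,0,0],"twist":0},{"linear":[0,0,0],"twist":0},{"linear":[0,0,0],"twist":0},{"linear":[0,0,20],"twist":0},{"linear":[0,0,60],"twist":0},{"linear":[0,0,100],"twist":0},{"linear":[-50,8,100],"twist":0},{"linear":[-50,8,100],"twist":0},{"linear":[10,-2,100],"twist":0},{"linear":[70,-11,100],"twist":0},{"linear":[70,-11,100],"twist":0},{"linear":[70,-11,100],"twist":0},{"linear":[70,-11,100],"twist":0},{"linear":[70,-11,100],"twist":0}]' 255; python3 m.py;  python3 -m pendant '[{"linear":[-60,10,0],"twist":0},{"linear":[-120,19,0],"twist":0},{"linear":[-120,19,0],"twist":0},{"linear":[-120,19,0],"twist":0},{"linear":[-120,19,0],"twist":0},{"linear":[-120,19,0],"twist":0}]'; python3 m.py
```

```text
time: 17.98
tool_pos: [487.7, 211.4, 13.9]
tcp_rot: [3.14, -0.001, 1.407]
contact_force: [-0.1, -0.3, 0.5]
grip_width: 76.0
time: 19.98
tool_pos: [555.8, 200.7, 112.9]
tcp_rot: [-3.141, 0.0, 1.409]
contact_force: [0.6, 0.7, -4.3]
grip_width: 49.6
[0.0003 0.0503 0.0105] sd [0.0261 0.0312 0.0328] F [ 0.19  0.07 -3.69] [556.66155407 200.39659441 112.81426585] 20.375 50.24082972476077
time: 21.12
tool_pos: [437.8, 219.2, 112.7]
tcp_rot: [3.141, -0.0, 1.407]
contact_force: [-0.7, -1.0, -3.5]
grip_width: 49.9
[ 0.003  -0.0388  0.0159] sd [0.0171 0.027  0.0407] F [-0.21  0.21 -3.98] [436.7407643  219.33199657 112.69419666] 21.525 49.45067914526595
```

The moment about y flips from +0.050 to -0.039, so the middle case rattles. Repeating the shake once to confirm.

```bash
python3 -m pendant '[{"linear":[60,-10,0],"twist":0},{"linear":[120,-19,0],"twist":0},{"linear":[120,-19,0],"twist":0},{"linear":[120,-19,0],"twist":0},{"linear":[120,-19,0],"twist":0},{"linear":[120,-19,0],"twist":0}]'; python3 m.py; python3 m.py; python3 -m pendant '[{"linear":[-60,10,0],"twist":0},{"linear":[-120,19,0],"twist":0},{"linear":[-120,19,0],"twist":0},{"linear":[-120,19,0],"twist":0},{"linear":[-120,19,0],"twist":0},{"linear":[-120,19,0],"twist":0}]'; python3 m.py; python3 m.py
```

```text
time: 22.28
tool_pos: [555.9, 200.7, 113.0]
tcp_rot: [-3.141, -0.0, 1.409]
contact_force: [0.1, 0.3, -3.7]
grip_width: 50.2
[0.0144 0.0685 0.0122] sd [0.0356 0.034  0.0279] F [-0.17  0.18 -3.86] [556.67339861 200.38891489 112.79702837] 22.675 49.73450677661869
[0.0098 0.0433 0.0092] sd [0.0263 0.0213 0.0182] F [ 0.04 -0.19 -3.91] [556.69229627 200.32908098 112.71707488] 23.075 49.57942642415236
time: 23.82
tool_pos: [437.8, 219.2, 112.7]
tcp_rot: [3.141, -0.0, 1.407]
contact_force: [0.2, -0.4, -4.7]
grip_width: 49.9
[-0.0241 -0.0467 -0.0042] sd [0.0351 0.0178 0.0199] F [-0.18  0.16 -3.62] [436.74834523 219.32628319 112.69030817] 24.225 49.604916126240084
[-0.0188 -0.032   0.0004] sd [0.0198 0.0148 0.0088] F [ 0.21 -0.14 -3.65] [436.68533851 219.39837771 112.78125955] 24.625 49.55151845312473
```

Confirmed. Holding it out past the far edge.

```bash
python3 -m pendant '[{"linear":[10,-2,25],"twist":0},{"linear":[40,-8,50],"twist":0},{"linear":[80,-18,60],"twist":0},{"linear":[120,-28,60],"twist":0},{"linear":[160,-38,60],"twist":0},{"linear":[195,-48,60],"twist":0},{"linear":[225,-54,60],"twist":0},{"linear":[243,-58,60],"twist":0},{"linear":[253,-60,60],"twist":0},{"linear":[253,-60,60],"twist":0},{"linear":[253,-60,60],"twist":0},{"linear":[253,-60,60],"twist":0},{"linear":[253,-60,60],"twist":0},{"linear":[253,-60,60],"twist":0}]'
python3 - <<'E'
from h import *
s=cap('scene'); cv2.imwrite('pics/end.png',s['frame']); t=cap('top'); W=cloud(t)
h=cv2.cvtColor(t['frame'],cv2.COLOR_BGR2HSV); m=((cv2.inRange(h,(8,130,70),(22,255,255))>0)&(W[...,2]>35)&(W[...,2]<300)).astype(np.uint8)
n,l,st,ce=cv2.connectedComponentsWithStats(m)
for i in range(1,n):
    if st[i,4]>150: print(cv2.minAreaRect(W[l==i][:,:2].astype(np.float32)),np.median(W[l==i][:,2]))
E
python3 m.py
```

```text
time: 26.38
tool_pos: [689.6, 159.5, 173.0]
tcp_rot: [3.141, -0.0, 1.408]
contact_force: [0.6, -0.6, -4.6]
grip_width: 49.7
((485.82989501953125, -316.62384033203125), (209.55528259277344, 64.8840103149414), 5.740570545196533) 40.1682025567473
((381.0790100097656, 634.6993408203125), (163.25189208984375, 29.422510147094727), 3.6795425415039062) 84.22380272375493
((33.01750946044922, 500.7216796875), (49.57303237915039, 285.4955749511719), 17.566604614257812) 41.999426183842814
[-0.0241 -0.0362  0.0086] sd [0.0255 0.0183 0.0349] F [-0.03  0.49 -3.68] [689.71016854 159.35754056 172.69532462] 26.875 49.859553980793784
```

View pics/end.png

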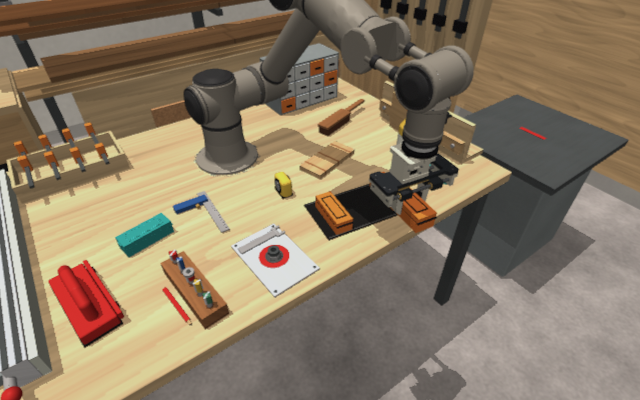

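The final view shows the held case out past the edge at (418,208), the right case flat on the mat at (333,211), the yellow bit in the block at (197,288), and the bystanders in view in place. Handing in.

```bash
python3 -c "
from plant import bot
print(bot.close_job())"
```

```text
the job is handed in; nothing more can be done
None
```

The job is handed in at about 27 s of robot time. The interface reports no verdict.

- **Yellow bit:** It stands in the empty bore of the bit block, released. Its top measured about 85 mm above the bench, which matches fully home.
- **Right case:** Silent. The moment about y changed by only about 0.01 N m between ends. I laid it back flat on the mat.
- **Middle case:** It rattles. The moment about y flipped by about 0.09 N m, and by about 0.1 N m when I repeated the shake. I am holding it still at about (690, 159) mm, about 163 mm above the bench. The fingers are at 49.8 mm opening and the tool is level.
- **Left case:** I never touched it.

Two last checks were incomplete. In the final scene picture the arm hid the left case, and the glue bottle was barely visible. My last top-camera measurement also did not pick up any of the three cases, so their final positions rest on that picture and the tool readings.

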